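# Find the latched outlet key and release it

## Robot

A 6-joint arm with a two-finger parallel gripper is mounted at the origin on a cart in front of the work surface, level with it; the furniture and walls round the work are solid. World frame = base frame: x ahead of the robot, y to its left, z up, the work surface at z = 0. Lengths are in m, angles in rad, forces in N, time in s.
With the tool pointing down it reaches from about 0.3 to 0.775 m from the base axis. Payload 14.6 kg.
Tool frame: the origin (TCP) lies at the very end of the fingers, on their centre line; the grasp point (between the pads) lies 19 mm behind it; z points along the fingers, y is the line along which they close (so a half turn about z gives the same grasp; the last joint's range is limited). The gripper opens to 94 mm and grips with 3 to 60 N. Pads are 16 mm wide; open, the fingers measure 119 mm over their backs; the gripper's body (75 mm by 177 mm) begins 78 mm behind the grasp point.
Start: joints at [-0.067, 0.3, 1.521, -0, 1.321, -0.067], TCP at [0.55, -0, 0.205] pointing down, gripper open.
Joint ranges: [-3.03, 3.03], [-0.79, 2.21], [0.23, 2.52], [-1.04, 4.18], [0, 3.07], [-2.55, 2.55]. Speed limits (rad/s): [2.22, 2.22, 2.57, 3.14, 3.14, 3.14].

## Interface

Orientations are given as [roll, pitch, yaw] about the fixed x, y, z axes, in that order (R = Rz(yaw) Ry(pitch) Rx(roll)).
In Python, from station import ctrl gives the robot as it stands.
- The arm moves only by the shell command python3 -m pendant 'ROWS' [OPENING] [FORCE]. ROWS is JSON, a list of rows, each a list of 2 entries, a list of its own where there are three numbers: the shift along the world's x, y, z in cm, then the turn about the world's z in rad. A call has 1 to 20 rows; each row shifts and turns the commanded pose from where the row before left it; what a row does not reach is not made up. A row lasts 1/12 s, in which the tool goes at most 41.7 mm and 7.16 degrees, less where a joint would pass 70% of its speed; a pose out of reach is approached as far as the arm can. A call is refused whole if a number of a shift passes 4.17 or a number of a turn 0.125, either way. A call with a gripper value outside its range is refused whole. OPENING is the opening, from 0 (shut) to 1 (fully open), set as the call begins (- or left out, the last holds). The fingers move at their own pace and stop on an object; FORCE is the grip in N (left out, the last holds). Time passes only in rows, so rows that do not move let the fingers close. It gives the time, the measured TCP pose, the force, the opening and the grip force at its end, in the units of the state.
- ctrl.get_obs(): the state, without advancing time (a new reading comes with each control period).
- ctrl.camera(name): name is "scene" or "side" or "wrist"; returns a dict with "color" (400x640x3 uint8, red, green, blue), "intrinsics" (3x3 intrinsics, pixels), "camera_from_world" (4x4, takes a point from world to camera coordinates). Camera axes: x right, y down, z forward; pixel columns grow to the right and rows downward; lengths in m; the calibration is good to about 2 mm. The wrist camera is an equidistant fisheye: a pixel r from the principal point sees the ray r / f radians off the axis. A picture is of the moment at which its call begins. There is no depth.
- ctrl.hand_in(): hands the job in; it is judged then, once.
The state is a dict: "time_s": time; "qpos": joint angles; "joint_vel": joint speeds; "tau": joint torques, N m; "ee_pos": TCP position; "eef_rot": TCP orientation; "force": force on the tool from outside, world axes, zero at the start; "moment": the same for the moment, N m; "grip_width": finger opening in m; "grip_force": force on a finger pad.
Only numpy, scipy, OpenCV 4.12 (cv2) and the standard library are available. Lean on these libraries where they do the work, as an engineer would, in place of code of your own. Each camera call takes 0.05 s, during which the arm holds its last target. There are 200 camera calls.

## Task

One of the four orange keys on the switch box was left latched down. With the fingertips, tap each of the four keys lightly, one after the other from left to right, to find the latched one; only then press that key firmly down and let it spring up. Press no other key in, and neither move nor pick up the things round the box.

Things in the scene. Friction and masses are not known exactly. Their poses are not given: they have to be found in the camera images.
- box: grey switch box screwed to the bench, 120 (x) x 280 (y) x 56 mm high, 316 mm long over its end ears; place and yaw vary. Origin: centre of its underside, on the bench top. x away from the robot, y along the row to its left end, z up. Four identical square orange keys in a row on top at y = +90, +30, -30, -90 mm (left to right), x = 0, each in a black bezel 5 mm high.
- switch_a: unit a of the four identical key units; the units are mixed, so any letter may stand at any place of the row. Origin: centre of the top face of its orange key (40 x 40 mm, 60 mm from centre to centre) when that key stands up, 78 mm above the bench; it does not move with the key. Axes as the box's.
- switch_b: unit b of the four identical key units; the units are mixed, so any letter may stand at any place of the row. Origin: centre of the top face of its orange key (40 x 40 mm, 60 mm from centre to centre) when that key stands up, 78 mm above the bench; it does not move with the key. Axes as the box's.
- switch_c: unit c of the four identical key units; the units are mixed, so any letter may stand at any place of the row. Origin: centre of the top face of its orange key (40 x 40 mm, 60 mm from centre to centre) when that key stands up, 78 mm above the bench; it does not move with the key. Axes as the box's.
- switch_d: unit d of the four identical key units; the units are mixed, so any letter may stand at any place of the row. Origin: centre of the top face of its orange key (40 x 40 mm, 60 mm from centre to centre) when that key stands up, 78 mm above the bench; it does not move with the key. Axes as the box's.
- key_a (a joint): travel of key a, m: 0 up, 0.012 bottom stop. One key starts latched at 0.005 (top 5 mm lower than the rest). A raised key gives from 1.5 N on, about 0.9 N per mm; beyond 8 mm (8.7 N) it counts as pressed in. The latched key feels hard up to 5 N; pressed beyond 9 mm (about 9 N; stop reached at 12.5 N) its catch lets go, and it springs fully up when the finger leaves.
- key_b (a joint): travel of key b, m: 0 up, 0.012 bottom stop. One key starts latched at 0.005 (top 5 mm lower than the rest). A raised key gives from 1.5 N on, about 0.9 N per mm; beyond 8 mm (8.7 N) it counts as pressed in. The latched key feels hard up to 5 N; pressed beyond 9 mm (about 9 N; stop reached at 12.5 N) its catch lets go, and it springs fully up when the finger leaves.
- key_c (a joint): travel of key c, m: 0 up, 0.012 bottom stop. One key starts latched at 0.005 (top 5 mm lower than the rest). A raised key gives from 1.5 N on, about 0.9 N per mm; beyond 8 mm (8.7 N) it counts as pressed in. The latched key feels hard up to 5 N; pressed beyond 9 mm (about 9 N; stop reached at 12.5 N) its catch lets go, and it springs fully up when the finger leaves.
- key_d (a joint): travel of key d, m: 0 up, 0.012 bottom stop. One key starts latched at 0.005 (top 5 mm lower than the rest). A raised key gives from 1.5 N on, about 0.9 N per mm; beyond 8 mm (8.7 N) it counts as pressed in. The latched key feels hard up to 5 N; pressed beyond 9 mm (about 9 N; stop reached at 12.5 N) its catch lets go, and it springs fully up when the finger leaves.
- bit_box: green bit box, 51 x 76 x 50 mm, loose on the bench beside the switch box; to be left alone. Origin at the centre of its underside.
- sanding_block: cork sanding block, 64 x 107 x 31 mm, loose on the bench beside the switch box; to be left alone. Origin at the centre of its underside.
- tape_measure: black and orange tape measure, 71 x 87 x 36 mm, loose on the bench beside the switch box; to be left alone. Origin at the centre of its underside.

How it is judged:
By the outcome, as a careful person would: the job done as asked, in the order asked, and still so for the second after the job is handed in, with the robot touching nothing.
It also fails if it takes over 48 s, if anything falls off the work surface, if the arm or the gripper's body presses on something with over 40 N, if the wrist force passes 120 N, or if a joint passes its speed limit or range.

## Working session

There is one attempt and no reset: what is moved stays moved. The work goes in short steps, Python scripts to look and compute and a shell command to move; the robot and the scene stay as the last step left them, time stands still between calls to the robot, and variables do not carry over. Pictures are saved under pics/ and viewed, at most 10 in all, crops included, and the job is handed in when it is done.

```bash
mkdir -p pics
cat > h.py <<'E'
import numpy as np, cv2
from station import ctrl
def snap(n,f):
    c=ctrl.camera(n); cv2.imwrite('pics/'+f+'.png',c['color'][:,:,::-1]); np.savez('pics/'+f+'.npz',**c); return c
def ray(c,u,v):
    K=c['intrinsics'];T=np.linalg.inv(c['camera_from_world'])
    d=np.linalg.inv(K)@[u,v,1]; return T[:3,3],T[:3,:3]@d
def onz(c,u,v,z):
    o,d=ray(c,u,v); return o+d*(z-o[2])/d[2]
E
python3 - <<'E'
from h import *
import numpy as np
for n in ['scene','side']:
    c=snap(n,n); h=cv2.cvtColor(c['color'],cv2.COLOR_RGB2HSV)
    m=cv2.inRange(h,(5,150,90),(20,255,255))
    k,l,s,ce=cv2.connectedComponentsWithStats(m)
    for i in range(1,k):
        if s[i,4]>60: print(n,s[i],ce[i].round(1),onz(c,*ce[i],.078).round(4))
a=cv2.imread('pics/scene.png');b=cv2.imread('pics/side.png');cv2.imwrite('pics/both.png',cv2.resize(np.vstack([a,b]),(480,600)))
print(ctrl.get_obs())
E
```

```text
scene [189   0  12  47 342] [194.4  21.2] [1.5056 3.8767 0.078 ]
scene [ 331    0  109  131 6299] [375.7  59.5] [1.6352 1.2577 0.078 ]
scene [431   0  11  35 301] [436.2  16.7] [3.2871 2.6032 0.078 ]
scene [ 212    7   91   63 3069] [249.6  37.6] [1.4577 2.502  0.078 ]
scene [426  39  13  68 520] [432.4  72.6] [1.6383 0.826  0.078 ]
scene [195  44   6  30 117] [197.5  57. ] [0.8964 1.9574 0.078 ]
scene [465  45  38  31 316] [474.9  63. ] [1.958  0.8729 0.078 ]
scene [200  54  15  19 194] [206.8  62.8] [0.8776 1.7459 0.078 ]
scene [213  55   9  16  72] [217.4  64.9] [0.9017 1.6505 0.078 ]
scene [545  81  95  30 612] [593.2  94. ] [1.8393 0.1675 0.078 ]
scene [ 200   89   94   43 2304] [253.2 109.4] [0.6968 0.7298 0.078 ]
scene [303  89  34  36 865] [318.9 106.9] [0.9077 0.6186 0.078 ]
scene [   94   107   441   293 32773] [338.2 285. ] [ 0.3653 -0.3584  0.078 ]
scene [194 127  60  22 443] [217.  137.1] [0.4734 0.5006 0.078 ]
scene [ 386  133  254  145 3737] [474.1 192.3] [ 0.819  -0.2195  0.078 ]
scene [241 135  36  16 148] [257.1 143.3] [0.5519 0.376  0.078 ]
scene [181 141  19  12  
[... 1326 characters left out ...]
me_s': 0.1, 'qpos': array([-6.66084340e-02,  3.00419234e-01,  1.52149009e+00,  5.12363821e-06,
        1.32067347e+00, -6.65841790e-02]), 'joint_vel': array([ 8.57995960e-04, -3.17904537e-03, -2.11090275e-03,  1.58849537e-03,
        2.08317486e-04,  2.60164935e-05]), 'tau': array([ 1.84928511e-03, -5.32644153e+01, -3.53284299e+01,  7.10431044e-02,
        2.34944851e-02, -7.30603051e-05]), 'ee_pos': array([5.49783190e-01, 8.23708712e-06, 2.04953265e-01]), 'eef_rot': array([-3.14060504e+00, -7.08307778e-05,  1.57077077e+00]), 'force': array([ 0.42538173, -0.65129007, -0.41768125]), 'moment': array([-0.01078014, -0.0576905 ,  0.02417098]), 'grip_force': 0.0, 'grip_width': 0.09376688185301307}
```

View pics/scene.png

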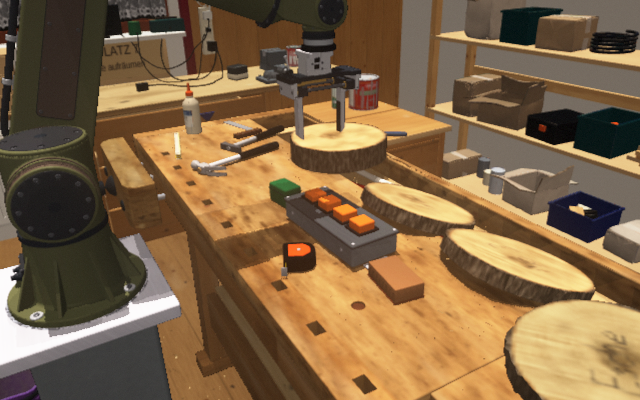

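View pics/side.png

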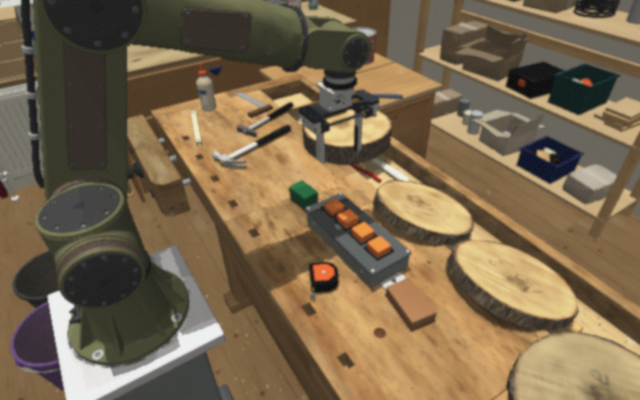

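The scene picture shows the switch box at about (340,225), with keys near (316,195), (329,203), (346,213) and (361,224). The side view has the keys from (334,207) to (379,246). The green box, tape measure and cork block stand around it.

Run:
```python
from h import *
import glob
ims=[]
for n,(x,y,w,hh) in dict(scene=(280,175,120,90),side=(300,190,120,100)).items():
    c=np.load(f'pics/{n}.npz'); 
    cr=c['color'][y:y+hh,x:x+w]; ims.append(cv2.resize(cr[:90],(780,585),interpolation=cv2.INTER_CUBIC)[:, :,::-1])
    h=cv2.cvtColor(c['color'],cv2.COLOR_RGB2HSV)
    for s in (200,215,230):
      m=np.zeros(h.shape[:2],np.uint8); m[y:y+hh,x:x+w]=cv2.inRange(h[y:y+hh,x:x+w],(4,s,170),(20,255,255))
      k,l,st,ce=cv2.connectedComponentsWithStats(m)
      for i in range(1,k):
        if st[i,4]>25: print(n,s,st[i],ce[i].round(1),onz(c,*ce[i],.078).round(4))
cv2.imwrite('pics/crop.png',cv2.resize(np.hstack(ims),(800,300)))
c=snap('wrist','wrist');print(c['intrinsics'],c['camera_from_world'])
```

```text
scene 200 [308 189  18   8  85] [316.2 192.8] [ 0.5198 -0.0236  0.078 ]
scene 200 [318 195  23  10 142] [328.8 199.4] [ 0.5254 -0.0696  0.078 ]
scene 200 [333 204  24  12 178] [344.3 209.5] [ 0.5264 -0.131   0.078 ]
scene 200 [349 215  25  12 184] [360.8 220.4] [ 0.5272 -0.1913  0.078 ]
scene 200 [288 243  23  13 236] [297.9 249.3] [ 0.3636 -0.2222  0.078 ]
scene 215 [288 243  23  13 223] [297.8 249.3] [ 0.3634 -0.2221  0.078 ]
[[309.70691629   0.         317.58154168]
 [  0.         309.70691629 203.35307979]
 [  0.           0.           1.        ]] [[ 9.99999810e-01 -5.66568267e-04 -2.44311116e-04 -5.49316615e-01]
 [-4.95165107e-04 -9.73176575e-01  2.30058926e-01 -2.34342164e-02]
 [-3.68101942e-04 -2.30058761e-01 -9.73176670e-01  3.89172435e-01]
 [ 0.00000000e+00  0.00000000e+00  0.00000000e+00  1.00000000e+00]]
```

View pics/crop.png

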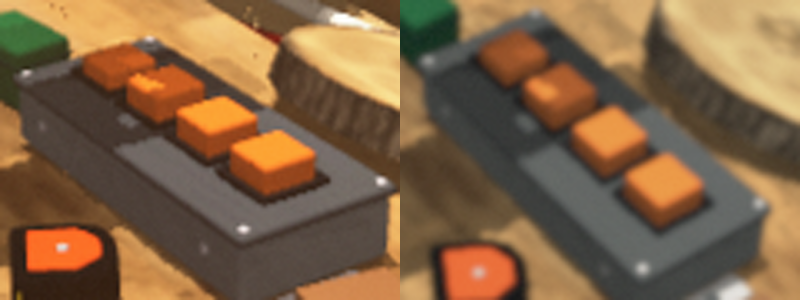

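View pics/wrist.png

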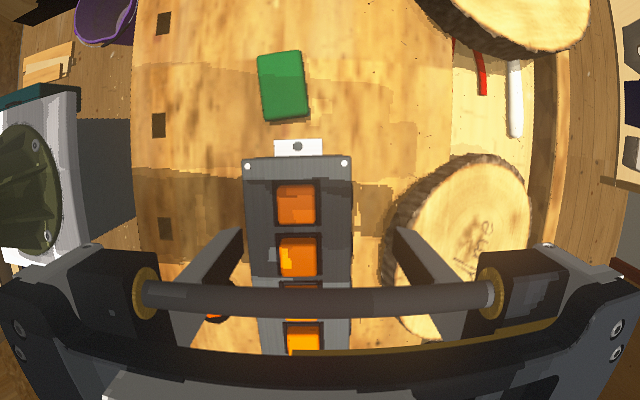

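In the crop the keys run from upper left to lower right, and the leftmost looks slightly lower. The wrist view shows keys at (296,204) and (298,257), and box end screws at (248,167) and (344,163). A plain threshold won't be exact, so I'll fit rectangles in the wrist view.

```bash
cat >> h.py <<'E'
def wz(c,u,v,z):
    K=c['intrinsics'];T=np.linalg.inv(c['camera_from_world'])
    p=np.array([u-K[0,2],v-K[1,2]]);r=np.linalg.norm(p);t=r/K[0,0]
    d=T[:3,:3]@[*(p/r*np.sin(t)),np.cos(t)]; o=T[:3,3]; return o+d*(z-o[2])/d[2]
def wkeys(c,zs=(.078,)):
    h=cv2.cvtColor(c['color'],cv2.COLOR_RGB2HSV); m=cv2.inRange(h,(3,200,130),(25,255,255))
    for q in cv2.findContours(m,0,2)[0]:
        if cv2.contourArea(q)<300 or not 200<q[:,0,0].mean()<420: continue
        for z in zs:
            w=np.array([wz(c,*p,z)[:2] for p in q[:,0].astype(float)],np.float32)
            r=cv2.minAreaRect(w*1000); print(z,q[:,0].min(0),q[:,0].max(0),'mm',np.round(r[0],1),np.round(r[1],1),round(r[2],1))
E
python3 - <<'E'
from h import *
c=np.load('pics/wrist.npz'); wkeys(c,(.078,.073))
for p in [(248,167),(344,163)]: print(wz(c,*p,.057))
E
```

```text
0.078 [287 327] [319 355] mm [ 530.5 -179.7] [40.1 45.5] 4.0
0.073 [287 327] [319 355] mm [ 530.2 -183.7] [40.7 46.2] 4.0
0.078 [279 243] [316 276] mm [527.9 -68.5] [39.3 39. ] 1.6
0.073 [279 243] [316 276] mm [527.5 -70.7] [39.9 39.7] 1.6
0.078 [277 187] [314 223] mm [526.8  -7.9] [37.7 37.8] 0.2
0.073 [277 187] [314 223] mm [526.5  -9.1] [38.3 38.4] 0.2
[0.47432157 0.02943114 0.057     ]
[0.5773741  0.03308731 0.057     ]
```

```bash
python3 -m pendant '[[[-1.2,-0.5,-3],0],[[-1.1,-0.4,-3],0],[[0,0,-3],0],[[0,0,-1],0],[[0,0,0],0],[[0,0,0],0],[[0,0,0],0],[[0,0,0],0],[[0,0,0],0],[[0,0,0],0]]' 0 10
```

```text
time_s: 0.98
ee_pos: [0.5274, -0.009, 0.1062]
eef_rot: [3.14, 0.0, 1.571]
force: [-0.2, 0.8, 0.8]
grip_width: 0.0307
grip_force: 0.0
```

```bash
python3 -m pendant '[[[0,0,-1],0],[[0,0,-0.8],0],[[0,0,-0.4],0],[[0,0,0],0],[[0,0,0],0],[[0,0,0],0],[[0,0,0],0]]'
python3 - <<'E'
from h import *
c=snap('wrist','w2'); wkeys(c); s=snap('scene','s2'); 
a=cv2.resize(s['color'][150:270,260:420],(533,400)); cv2.imwrite('pics/v2.png',np.hstack([a[:,:,::-1],cv2.resize(c['color'][:,200:440,::-1],(240,400))]))
E
```

```text
time_s: 1.57
ee_pos: [0.5272, -0.009, 0.0837]
eef_rot: [3.141, 0.0, 1.571]
force: [-0.7, 0.1, 0.5]
grip_width: 0.0003
grip_force: 0.0
0.078 [287 206] [346 256] mm [526.2  -4.9] [37.1 33.7] 1.3
```

View pics/v2.png

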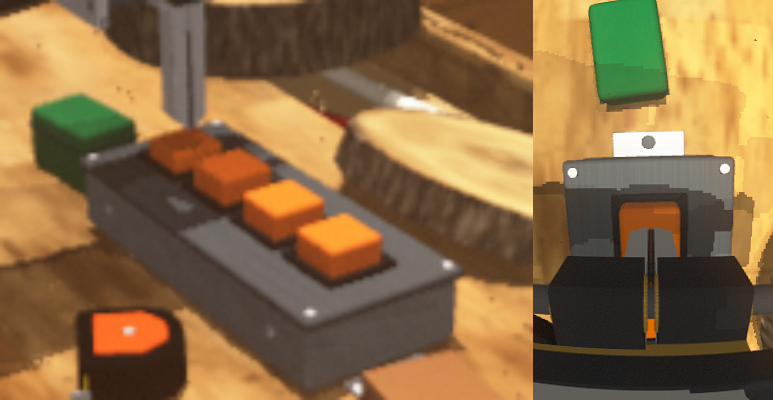

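The shut fingers stand over the leftmost key at about (185,125) in the left panel, well centred on it in the wrist view. I'll tap it in small steps.

```bash
python3 -m pendant '[[[0,0,-0.3],0],[[0,0,-0.3],0],[[0,0,-0.2],0],[[0,0,0],0],[[0,0,0],0],[[0,0,0],0]]'
```

```text
time_s: 2.17
ee_pos: [0.527, -0.009, 0.0755]
eef_rot: [3.142, -0.0, 1.571]
force: [-0.7, 0.4, 0.3]
grip_width: 0.0005
grip_force: 0.0
```

No force 2.5 mm below the raised height, so the key seems to be down. I'll go on gently.

```bash
python3 -m pendant '[[[0,0,-0.1],0],[[0,0,-0.1],0],[[0,0,0],0],[[0,0,0],0]]'; python3 -m pendant '[[[0,0,-0.1],0],[[0,0,0],0],[[0,0,0],0]]'
```

```text
time_s: 2.5
ee_pos: [0.527, -0.009, 0.0734]
eef_rot: [-3.142, -0.0, 1.571]
force: [-0.3, -0.2, -0.1]
grip_width: 0.0007
grip_force: 0.0
time_s: 2.75
ee_pos: [0.527, -0.009, 0.0726]
eef_rot: [3.141, 0.0, 1.571]
force: [-0.4, -0.3, 4.0]
grip_width: 0.0002
grip_force: 2.1
```

Key 1 carries 4 N at z = 72.6 mm: it's hard and low, so latched. Now the other three.

```bash
python3 -m pendant '[[[0,0,0.8],0],[[0,0,0.8],0],[[0.05,-2,0],0],[[0.05,-2,0],0],[[0.05,-2,0],0],[[0,0,0],0],[[0,0,-0.4],0],[[0,0,-0.3],0],[[0,0,-0.3],0],[[0,0,-0.2],0],[[0,0,0],0],[[0,0,0],0],[[0,0,0],0]]'
```

```text
time_s: 3.83
ee_pos: [0.5286, -0.0686, 0.0766]
eef_rot: [3.141, -0.0, 1.571]
force: [-0.6, 2.0, 2.4]
grip_width: 0.0003
grip_force: 1.4
```

```bash
python3 -m pendant '[[[0,0,-0.1],0],[[0,0,0],0],[[0,0,0],0]]';  python3 -m pendant '[[[0,0,0.8],0],[[0,0,0.5],0],[[0.05,-2,0],0],[[0.05,-2,0],0],[[0.05,-2,0],0],[[0,0,0],0],[[0,0,-0.4],0],[[0,0,-0.3],0],[[0,0,-0.3],0],[[0,0,-0.3],0],[[0,0,0],0],[[0,0,0],0],[[0,0,0],0]]'
```

```text
time_s: 4.08
ee_pos: [0.5286, -0.0689, 0.0756]
eef_rot: [3.141, -0.0, 1.571]
force: [-0.6, 2.7, 4.0]
grip_width: 0.0005
grip_force: 1.8
time_s: 5.17
ee_pos: [0.53, -0.1286, 0.0756]
eef_rot: [-3.142, -0.0, 1.571]
force: [-0.9, 2.6, 2.6]
grip_width: 0.0008
grip_force: 1.8
```

```bash
python3 -m pendant '[[[0,0,0.8],0],[[0,0,0.5],0],[[0.05,-2,0],0],[[0.05,-2,0],0],[[0.05,-2,0],0],[[0,0,0],0],[[0,0,-0.4],0],[[0,0,-0.3],0],[[0,0,-0.3],0],[[0,0,-0.3],0],[[0,0,0],0],[[0,0,0],0],[[0,0,0],0]]'
python3 - <<'E'
from h import *
s=snap('scene','s3'); cv2.imwrite('pics/v3.png',cv2.resize(s['color'][150:270,260:420],(640,480))[:,:,::-1])
E
```

```text
time_s: 6.25
ee_pos: [0.5316, -0.1886, 0.0757]
eef_rot: [3.141, -0.0, 1.571]
force: [-0.7, 2.8, 2.9]
grip_width: 0.0005
grip_force: 1.8
```

View pics/v3.png

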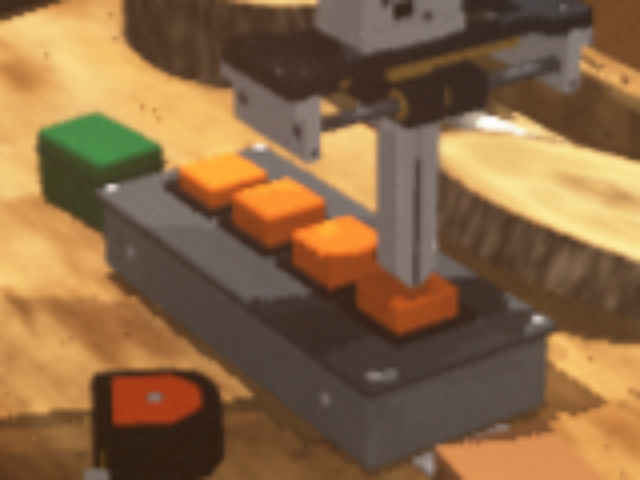

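All three right-hand keys yield softly. The picture shows key 1 (220,180) lower than the others, and the fingers on key 4 at (410,285). Now back to key 1 to press it firmly.

```bash
python3 -m pendant '[[[0,0,0.8],0],[[0,0,0.8],0],[[-0.1,3.6,0],0],[[-0.1,3.6,0],0],[[-0.1,3.6,0],0],[[-0.1,3.6,0],0],[[-0.05,3.6,0],0],[[0,0,0],0],[[0,0,0],0],[[0,0,-0.8],0],[[0,0,-0.6],0],[[0,0,-0.3],0],[[0,0,-0.3],0],[[0,0,-0.2],0],[[0,0,-0.2],0],[[0,0,0],0],[[0,0,0],0],[[0,0,0],0]]'
```

```text
time_s: 7.8
ee_pos: [0.5267, -0.01, 0.0678]
eef_rot: [-3.141, 0.001, 1.57]
force: [-6.0, -3.0, 11.1]
grip_width: 0.0007
grip_force: 5.3
```

```bash
python3 -m pendant '[[[0,0,-0.1],0],[[0,0,0],0],[[0,0,0],0]]'; python3 -m pendant '[[[0,0,0.5],0],[[0,0,1],0],[[0,0,2],0],[[0,0,3],0],[[0,0,3],0],[[0,0,3],0],[[1,-3,2],0],[[1,-3,0],0],[[1,-3,0],0],[[0,-3,0],0],[[0,0,0],0],[[0,0,0],0],[[0,0,0],0]]'
python3 - <<'E'
from h import *
s=snap('scene','s4'); cv2.imwrite('pics/v4.png',cv2.resize(s['color'][150:270,260:420],(640,480))[:,:,::-1]);wkeys(snap('wrist','w4'))
E
```

```text
time_s: 8.05
ee_pos: [0.5267, -0.0101, 0.0668]
eef_rot: [-3.141, 0.001, 1.57]
force: [-7.1, -1.9, 11.5]
grip_width: 0.0004
grip_force: 5.7
time_s: 9.13
ee_pos: [0.5568, -0.129, 0.2113]
eef_rot: [-3.141, -0.0, 1.57]
force: [-0.4, 0.1, -0.1]
grip_width: 0.0003
grip_force: 0.0
0.078 [276 234] [295 256] mm [ 522.2 -182.4] [20.7 25.6] 0.4
0.078 [273 178] [310 215] mm [ 529.5 -128.9] [38.6 39.2] 0.1
0.078 [270 120] [309 159] mm [528.3 -69.9] [39.4 39. ] 2.0
0.078 [269  63] [307 101] mm [527.  -10.8] [38.3 39.3] 0.2
```

View pics/v4.png

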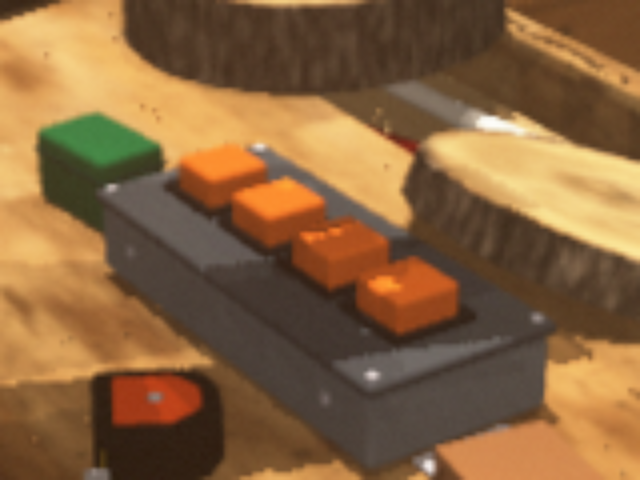

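All four keys now stand equally high: key 1's top edge is at (228,145), up from about (225,152). The things around the box haven't moved.

```bash
python3 -c "
from station import ctrl
print(ctrl.hand_in())"
```

```text
the job is handed in; nothing more can be done
None
```

I tapped the four keys from left to right, found the leftmost one latched, pressed it down until it sprang up, and handed the job in with all four keys standing level and the robot clear of everything.

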